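Push the slide tray through the dryer's hanging flap

TASK

Two things wait in front of the two-bay slide dryer: a flat tray of microscope slides and a tube rack. With the fingertips, without gripping or lifting it, gently push the flat slide tray along its own lane and through the hanging flap until it lies completely inside the dryer, far enough in that the flap does not rest on it, then draw the fingers back out so that the flap swings shut behind it. Leave the tube rack where it stands and disturb nothing else.

Things in the scene. Friction and masses are not known exactly. Their poses are not given: they have to be found in the camera images.
- dryer: Fixed white two-bay bench-top dryer. Origin on the table under the closed flaps, midway between the bays; x axis points straight into the bays (pushing direction), y to its left, z up; yawed about 90 degrees (bays open to the robot's right). Level deck 40 mm above the table from x = -175 mm to 4 mm; the bays' floor beyond is 5 mm lower; back wall at x = 150 mm. Behind that a grey housing, 140 mm high. Lane centre lines at y = +58 and -58 mm.
- mouth_left (a point): Middle of the left (dryer's +y) bay's sill: on the deck, under the closed flap, axes as the dryer's. The lane is 74 mm wide between the bay walls and between the 14 mm high guide rails before it (x = -35 mm to 0), which flare to about 94 mm wide at x = -79 mm. A tray whose rear end is 14 mm or more past this point has dropped off the 5 mm step and lets the flap shut.
- mouth_right (a point): The same for the right (-y) bay.
- lintel (a point): Top of the metal lintel over both flaps, midway between the bays, 108 mm above the table. The lintel reaches down to 100 mm above the table, 4 mm before to 8 mm behind the flap plane; behind it a clear plastic roof, top at 108 mm, covers the bays. Fingers tilted 30 to 45 degrees forward reach in under it.
- flap_left (a joint): Left (dryer's +y) bay's flap angle (rad): 0 hanging shut, up to 1.35 as its lower edge is pushed into the bay; it does not open outwards and falls shut by its own weight. Grey plate 70 mm wide, 4 mm thick, 60 g, from its hinge 98 mm above the table down to 52 mm, which is 12 mm over the deck.
- flap_right (a joint): The same for the flap of the right (-y) bay.
- tray_center (a point): Centre (half-way up) of the flat grey slide tray: 86 mm long (its x axis, roughly along the lane), 56 mm wide, 18 mm high, open on top with 3 mm walls, two glass slides in it, 0.11 to 0.22 kg. Loose on the deck in either lane before the flap, slightly askew. Push on its flat rear end wall, 43 mm behind the centre.
- rack_center (a point): White tube rack with seven capped tubes, 84 mm x 60 mm, 60 mm high, standing on the deck in the other lane; this point is 30 mm above its underside. Must stay there.
- bottle: Jar with blue lid, 64 mm wide, 130 mm high, on the table behind the dryer's housing; origin at its foot. Leave alone.
- beaker: Glass beaker, 70 mm wide, 90 mm high, on the table at the robot's left; origin at its foot. Leave alone.
- tipbox: Black tip box with clear lid, 120 x 80 x 60 mm, on the table, at the robot's right; origin under its centre. Leave alone.
- dishes: Two stacked glass dishes, 90 mm wide, 30 mm high together, at the robot's right; origin at the foot. Leave alone.
- marker: Black marker pen, 14 mm thick, 130 mm long, lying on the table at the robot's right; origin at its underside's middle. Leave alone.
Mind the look-alikes: they are no part of the job. What is meant by the part that bears tray_center is not green or yellow, and is the larger of those in its own colour.

How it is judged:
By the outcome, as a careful person would: the job done as asked, in the order asked, and still so for the second after the job is handed in, with the robot touching nothing.
It also fails if it takes over 37 s, if anything falls off the work surface, if the arm or the gripper's body presses on something with over 40 N, if the wrist force passes 120 N, or if a joint passes its speed limit or range.

ROBOT

A 6-joint arm with a two-finger parallel gripper is mounted at the origin on the work surface. World frame = base frame: x ahead of the robot, y to its left, z up, the work surface at z = 0. Lengths are in m, angles in rad, forces in N, time in s.
With the tool pointing down it reaches from about 0.375 to 0.975 m from the base axis. Payload 3.8 kg.
Tool frame: the origin (TCP) lies between the finger pads; the fingertips stand 11 mm ahead of it and the grasp point (between the pads) lies 8 mm behind it; z points along the fingers, x is the direction in which the jaws open and shut, and the axes are right-handed (so a half turn about z gives the same grasp; the last joint's range is limited). The gripper opens to 85 mm and grips with 20 to 120 N. Pads are 22 mm wide; open, the fingers measure 114 mm over their backs; the gripper's body (76 mm by 85 mm) begins 54 mm behind the grasp point. The pads swing forward as they close: fully open they stand 13 mm farther back than shut.
Start: joints at [1.274, 0.264, 1.604, -0, 1.274, -0.037], TCP at [0.173, 0.652, 0.242] pointing down, gripper open.
Joint ranges: [-2.63, 2.63], [-0.94, 2.18], [0.31, 2.57], [-1.31, 4.45], [0, 2.66], [-2.55, 2.55]. Speed limits (rad/s): [2.57, 2.57, 3.14, 3.14, 3.14, 3.14].

INTERFACE

Orientations are given as a unit quaternion [x, y, z, w].
In Python, from bench import sensors, imaging, job gives the robot as it stands.
- The arm moves only by the tool play_rows, never from a script. Its argument "moves" is a list that holds one entry, the list of rows, each a list of 7 numbers: the finger opening in mm, from 0 to 85.4, then the shift along the tool's x, y, z in mm, then the turn, a rotation vector about the tool's x, y, z in rad. A call has 1 to 20 rows; each row shifts and turns the commanded pose from where the row before left it, along the tool's axes as they then stand; what a row does not reach is not made up. A row lasts 1/10 s, in which the tool goes at most 50 mm and 8.59 degrees, less where a joint would pass 70% of its speed; a pose out of reach is approached as far as the arm can. A call is refused whole if a number of a shift passes 50 or a number of a turn 0.15, either way. A call with a gripper value outside its range is refused whole. The fingers move at their own pace and stop on an object; "newtons" is the grip in N (left out, the last holds). Time passes only in rows, so rows that do not move let the fingers close. It gives the time, the measured TCP pose, the force and the opening at its end, in the units of the state.
- sensors.get_obs(): the state, without advancing time (a new reading comes with each control period).
- imaging.camera(name): name is "scene" or "top" or "wrist"; returns the picture (400x640x3 uint8, red, green, blue); there is no depth.
- imaging.camera_info(name): a dict with "camera_matrix" (3x3 intrinsics, pixels), "T" (4x4, takes a point from camera to world coordinates); the wrist camera has in their place "tool_from_camera" (4x4, takes a point from camera to tool coordinates, whose origin is the TCP and whose axes are the tool frame's). Camera axes: x right, y down, z forward; pixel columns grow to the right and rows downward; lengths in m; the calibration is good to about 2 mm. A picture is of the moment at which its call begins: read the wrist's pose just before it. camera_info takes no time and is no camera call.
- job.hand_in(): hands the job in, once; it reports no verdict.
The state is a dict: "time": time; "qpos": joint angles; "joint_velocities": joint speeds; "effort": joint torques, N m; "tool_pos": TCP position; "tool_rot": TCP orientation; "force": force on the tool from outside, world axes, zero at the start; "ft_torque": the same for the moment, N m; "finger_gap": opening from 0.0 (shut) to 1.0 (fully open).
Only numpy, scipy, OpenCV 4.12 (cv2) and the standard library are available. Lean on these libraries where they do the work, as an engineer would, in place of code of your own. Each camera call takes 0.05 s, during which the arm holds its last target.

## Working session

There is one attempt and no reset: what is moved stays moved. The work goes in short steps, Python scripts to look and compute and a tool call to move; the robot and the scene stay as the last step left them, time stands still between calls to the robot, and variables do not carry over. Pictures are saved under pics/ and viewed, and the job is handed in when it is done.

Besides the shell and the picture viewer there is one more tool, called as name([rows], argument=value, ...), one row to a line, values as JSON. play_rows: Moves the arm, as the interface text tells. Its arguments: {"type":"object","properties":{"moves":{"type":"array"},"newtons":{"type":"number"}},"required":["moves"]}

```bash
mkdir -p pics; ls; python3 - <<'E'
from bench import sensors, imaging, job
import cv2,numpy as np
np.set_printoptions(precision=4,suppress=True)
print(sensors.get_obs())
for n in ["scene","top"]:
    im=imaging.camera(n); cv2.imwrite(f"pics/{n}0.png",im[:,:,::-1]); i=imaging.camera_info(n); print(n,i["camera_matrix"],i["T"])
print(imaging.camera_info("wrist"))
E
```

```text
pics
{'time': 0.0, 'qpos': array([ 1.2741,  0.2647,  1.6054,  0.    ,  1.2737, -0.0369]), 'joint_velocities': array([ 0.0006, -0.0008, -0.0006, -0.0011,  0.0015,  0.0002]), 'effort': array([ -0.0005, -51.5138, -36.7297,   0.    ,   0.0131,   0.    ]), 'tool_pos': array([0.1732, 0.6517, 0.241 ]), 'tool_rot': array([ 0.7927,  0.6096, -0.0009,  0.0006]), 'force': array([-0.671 ,  0.375 , -0.0759]), 'ft_torque': array([ 0.0126, -0.031 ,  0.0754]), 'finger_gap': 0.9973477888692169}
scene [[384.5048   0.     323.452 ]
 [  0.     384.5048 200.5665]
 [  0.       0.       1.    ]] [[ 0.5785  0.4883 -0.6534  1.213 ]
 [ 0.8156 -0.3532  0.4582 -0.4269]
 [-0.0071 -0.798  -0.6026  0.6549]
 [ 0.      0.      0.      1.    ]]
top [[369.8125   0.     320.2745]
 [  0.     369.8125 194.3265]
 [  0.       0.       1.    ]] [[ 0.0248 -0.9751  0.2204  0.3751]
 [-0.9997 -0.0243  0.0051 -0.0062]
 [ 0.0004 -0.2205 -0.9754  0.9329]
 [ 0.      0.      0.      1.    ]]
{'camera_matrix': array([[282.4528,   0.    , 322.7984],
       [  0.    , 282.4528, 203.01  ],
       [  0.    ,   0.    ,   1.    ]]), 'tool_from_camera': array([[ 1.    , -0.0001,  0.0004,  0.0004],
       [-0.    ,  0.9533,  0.3021, -0.0775],
       [-0.0005, -0.3021,  0.9533, -0.1305],
       [ 0.    ,  0.    ,  0.    ,  1.    ]])}
```

View pics/scene0.png

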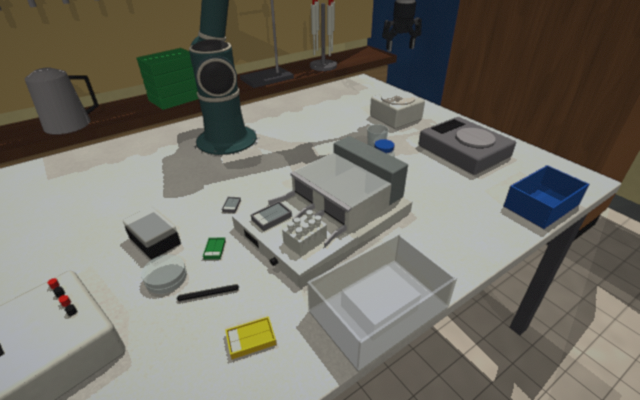

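View pics/top0.png

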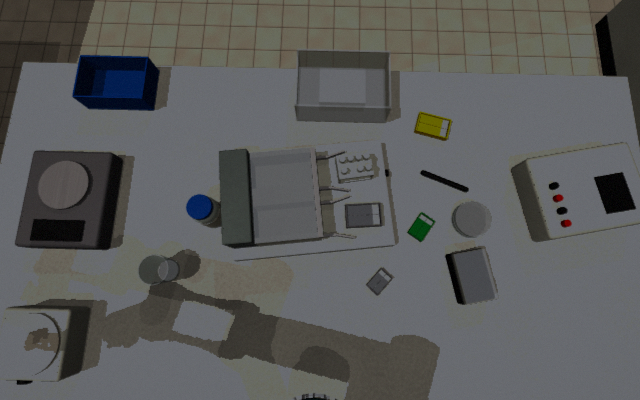

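The scene view shows the dryer with the tray at about (271,215) and the rack at (303,232). In the top view they are at (364,215) and (355,165). There are four tray-like candidates in the top view: grey on the deck (364,215), small grey on the table (380,281), green (421,227) and yellow (433,126). The one on the deck fits, since it is the larger of the two grey ones. I'll confirm it in a crop.

```bash
python3 - <<'E'
import cv2
im=cv2.imread("pics/top0.png"); c=cv2.resize(im[130:300,210:410],None,fx=4,fy=4,interpolation=cv2.INTER_CUBIC)
c=cv2.convertScaleAbs(c[:600],alpha=1.5)
cv2.imwrite("pics/crop0.png",c)
im=cv2.imread("pics/scene0.png"); c=cv2.resize(im[130:280,220:420],None,fx=4,fy=4,interpolation=cv2.INTER_CUBIC)
cv2.imwrite("pics/crop1.png",c)
E
```

```text
(no output)
```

View pics/crop0.png

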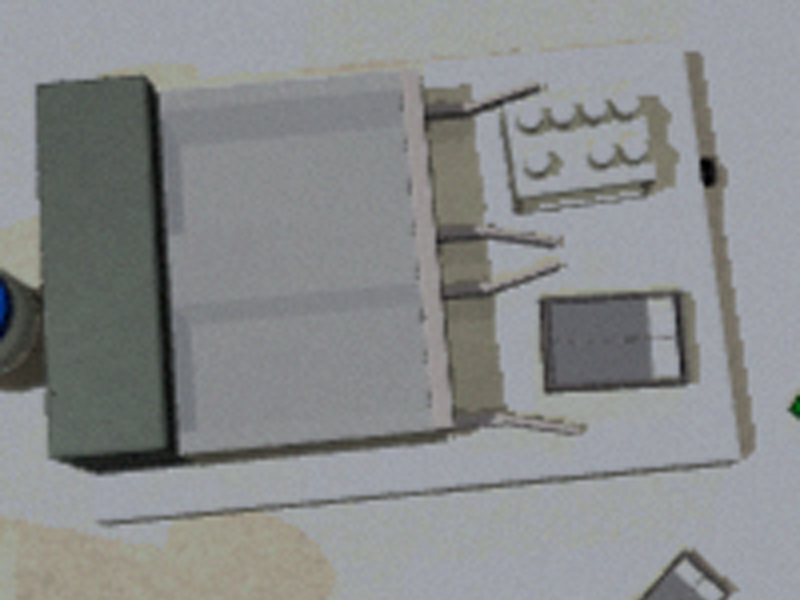

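View pics/crop1.png

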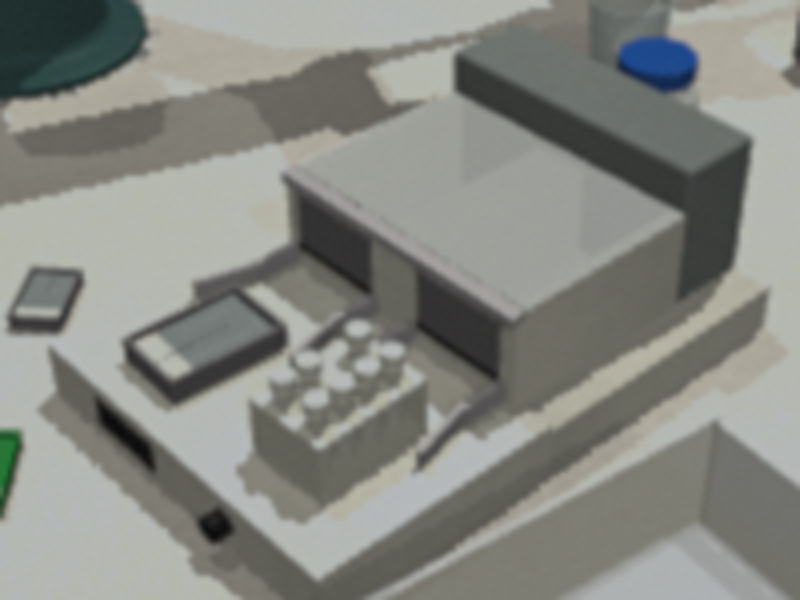

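The crop confirms it: an open grey tray with two slides, on the deck in the left (+y) lane. Next I'll measure it.

```bash
cat > h.py <<'E'
import numpy as np,cv2
from bench import sensors, imaging
np.set_printoptions(precision=4,suppress=True)
def cast(name,px,z):
    i=imaging.camera_info(name);K=i["camera_matrix"];T=i["T"]
    px=np.atleast_2d(np.array(px,float))
    d=np.c_[(px-K[:2,2])/np.array([K[0,0],K[1,1]]),np.ones(len(px))]@T[:3,:3].T
    o=T[:3,3]; return o+d*((z-o[2])/d[:,2])[:,None]
def proj(name,P):
    i=imaging.camera_info(name);K=i["camera_matrix"];T=i["T"]
    c=(np.atleast_2d(P)-T[:3,3])@T[:3,:3]; return c[:,:2]/c[:,2:]*[K[0,0],K[1,1]]+K[:2,2]
def dry2w(p,o,yaw):
    c,s=np.cos(yaw),np.sin(yaw);p=np.atleast_2d(p).astype(float)
    return np.c_[o[0]+c*p[:,0]-s*p[:,1],o[1]+s*p[:,0]+c*p[:,1],p[:,2]]
E
python3 - <<'E'
from h import *
t=lambda p: np.array(p)/4+[210,130]
s=lambda p: np.array(p)/4+[220,130]
def show(n,P):
    print(n); print(P); print(' sides',np.linalg.norm(np.roll(P,-1,0)-P,axis=1)*1000, 'mean',P.mean(0))
show('tray top',cast('top',t([(541,296),(685,290),(687,383),(548,391)]),.058))
show('tray scene',cast('scene',s([(236,292),(286,330),(176,386),(127,346)]),.058))
show('lintel front top cam',cast('top',t([(422,70),(452,428)]),.108))
show('lintel front scene',cast('scene',s([(285,176),(518,317)]),.108))
show('deck front top',cast('top',t([(686,52),(741,460)]),.04))
show('deck front scene',cast('scene',s([(50,348),(322,582)]),.04))
show('rail tips',cast('top',t([(543,88),(560,242),(562,265),(583,428)]),.054))
show('housing',cast('top',t([(37,85),(145,77),(167,450),(50,457)]),.14))
E
```

```text
tray top
[[ 0.5504 -0.0624  0.058 ]
 [ 0.5563 -0.1492  0.058 ]
 [ 0.4998 -0.1498  0.058 ]
 [ 0.493  -0.0671  0.058 ]]
 sides [87.0235 56.4532 82.9181 57.6313] mean [ 0.5249 -0.1071  0.058 ]
tray scene
[[ 0.5076 -0.0711  0.058 ]
 [ 0.5594 -0.0655  0.058 ]
 [ 0.5664 -0.1461  0.058 ]
 [ 0.5158 -0.1526  0.058 ]]
 sides [52.1495 80.89   51.0918 81.8968] mean [ 0.5373 -0.1088  0.058 ]
lintel front top cam
[[ 0.6742  0.0122  0.108 ]
 [ 0.4642 -0.0104  0.108 ]]
 sides [211.236 211.236] mean [0.5692 0.0009 0.108 ]
lintel front scene
[[ 0.4774 -0.0126  0.108 ]
 [ 0.6819  0.0182  0.108 ]]
 sides [206.7914 206.7914] mean [0.5797 0.0028 0.108 ]
deck front top
[[ 0.7152 -0.1546  0.04  ]
 [ 0.4567 -0.1846  0.04  ]]
 sides [260.2958 260.2958] mean [ 0.586  -0.1696  0.04  ]
deck front scene
[[ 0.4681 -0.1846  0.04  ]
 [ 0.732  -0.1504  0.04  ]]
 sides [266.1152 266.1152] mean [ 0.6    -0.1675  0.04  ]
rail tips
[[ 0.6838 -0.0626  0.054 ]
 [ 0.5851 -0.0739  0.054 ]
 [ 0.5708 -0.0753  0.054 ]
 [ 0.472  -0.0884  0.054 ]]
 sides [ 99.3584  14.4128  99.6666 213.4231] mean [ 0.5779 -0.075   0.054 ]
housing
[[0.6483 0.2284 0.14  ]
 [0.6545 0.1678 0.14  ]
 [0.4452 0.1416 0.14  ]
 [0.44   0.2037 0.14  ]]
 sides [ 60.9193 210.9496  62.3396 209.7617] mean [0.547  0.1854 0.14  ]
```

```bash
python3 - <<'E'
from h import *
o=sensors.get_obs(); p=o['tool_pos']
print(proj('scene',[p,[0,0,0],[0,0.1,0],[0,-.1,0],[.1,0,0]])); print(proj('top',[p,p+[0,0,.1]]))
im=cv2.imread('pics/scene0.png')
a=cv2.resize(im[0:60,370:440],None,fx=6,fy=6,interpolation=cv2.INTER_CUBIC)
b=cv2.resize(im[100:170,180:270],None,fx=4,fy=4,interpolation=cv2.INTER_CUBIC)
c=np.zeros((400,800,3),np.uint8);c[:a.shape[0],:a.shape[1]]=a;c[:b.shape[0],430:430+b.shape[1]]=b
cv2.imwrite('pics/chk.png',c)
im=imaging.camera('wrist');cv2.imwrite('pics/w0.png',im[:,:,::-1])
E
```

```text
[[399.4159  49.6536]
 [226.42   139.2648]
 [251.4849 131.7236]
 [199.637  147.323 ]
 [238.4925 150.475 ]]
[[ -66.6821  388.9147]
 [-137.0604  409.1096]]
```

View pics/chk.png

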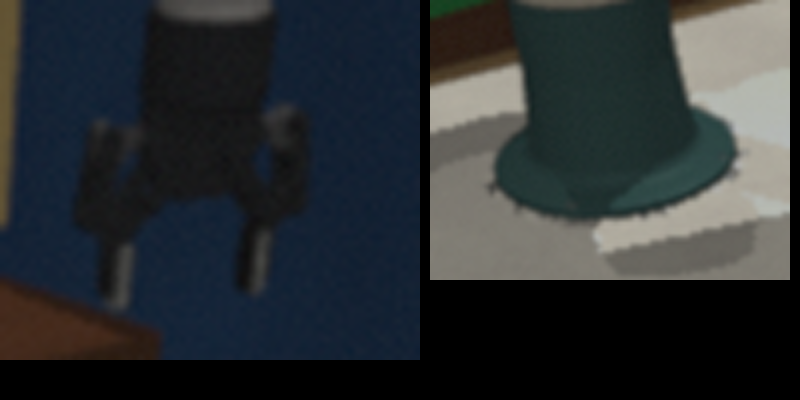

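View pics/w0.png

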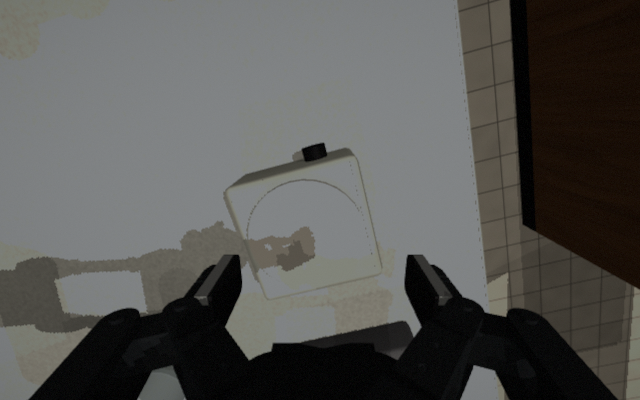

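The two cameras agree in y but differ by about 12 mm in x. I'll let the wrist camera decide from above the tray, and work out the transfer rows for that.

```bash
cat >> h.py <<'E'
from scipy.spatial.transform import Rotation as R
def Rt(): return R.from_quat(sensors.get_obs()['tool_rot'])
def rows(p1,R1,n,open_,dec=0):
    """n rows from present pose to p1,R1 (turn shared evenly)"""
    o=sensors.get_obs();p=o['tool_pos'].copy();r=R.from_quat(o['tool_rot'])
    rv=(r.inv()*R1).as_rotvec(); out=[]
    d=(p1-p)/n
    for k in range(n):
        out.append([open_]+list(np.round(r.inv().apply(d),dec+0) if 0 else np.round(r.inv().apply(d)*1000,dec))+list(np.round(rv/n,3)))
        r=r*R.from_rotvec(rv/n)
    print('turn total',np.degrees(rv)); 
    for q in out: print([float(x) for x in q])
def goalR(yaw,tilt):
    f=np.array([np.cos(yaw),np.sin(yaw),0]); z=np.sin(tilt)*f-np.cos(tilt)*np.array([0,0,1])
    x=np.cross(-f,[0,0,-1]); y=np.cross(z,x); return R.from_matrix(np.c_[x,y,z])
E
python3 - <<'E'
from h import *
rows(np.array([.52,-.13,.29]),goalR(np.radians(97),0),18,16)
E
```

```text
turn total [ 0.058   0.0926 68.1142]
[16.0, -37.0, 30.0, -3.0, 0.0, 0.0, 0.066]
[16.0, -35.0, 32.0, -3.0, 0.0, 0.0, 0.066]
[16.0, -33.0, 34.0, -3.0, 0.0, 0.0, 0.066]
[16.0, -30.0, 36.0, -3.0, 0.0, 0.0, 0.066]
[16.0, -28.0, 38.0, -3.0, 0.0, 0.0, 0.066]
[16.0, -25.0, 40.0, -3.0, 0.0, 0.0, 0.066]
[16.0, -23.0, 42.0, -3.0, 0.0, 0.0, 0.066]
[16.0, -20.0, 43.0, -3.0, 0.0, 0.0, 0.066]
[16.0, -17.0, 44.0, -3.0, 0.0, 0.0, 0.066]
[16.0, -14.0, 45.0, -3.0, 0.0, 0.0, 0.066]
[16.0, -11.0, 46.0, -3.0, 0.0, 0.0, 0.066]
[16.0, -8.0, 47.0, -3.0, 0.0, 0.0, 0.066]
[16.0, -5.0, 47.0, -3.0, 0.0, 0.0, 0.066]
[16.0, -2.0, 47.0, -3.0, 0.0, 0.0, 0.066]
[16.0, 1.0, 47.0, -3.0, 0.0, 0.0, 0.066]
[16.0, 5.0, 47.0, -3.0, 0.0, 0.0, 0.066]
[16.0, 8.0, 47.0, -3.0, 0.0, 0.0, 0.066]
[16.0, 11.0, 46.0, -3.0, 0.0, 0.0, 0.066]
```

play_rows([
  [[16, -37, 30, -3, 0, 0, 0.066], [16, -35, 32, -3, 0, 0, 0.066], [16, -33, 34, -3, 0, 0, 0.066], [16, -30, 36, -3, 0, 0, 0.066], [16, -28, 38, -3, 0, 0, 0.066], [16, -25, 40, -3, 0, 0, 0.066], [16, -23, 42, -3, 0, 0, 0.066], [16, -20, 43, -3, 0, 0, 0.066], [16, -17, 44, -3, 0, 0, 0.066], [16, -14, 45, -3, 0, 0, 0.066], [16, -11, 46, -3, 0, 0, 0.066], [16, -8, 47, -3, 0, 0, 0.066], [16, -5, 47, -3, 0, 0, 0.066], [16, -2, 47, -3, 0, 0, 0.066], [16, 1, 47, -3, 0, 0, 0.066], [16, 5, 47, -3, 0, 0, 0.066], [16, 8, 47, -3, 0, 0, 0.066], [16, 11, 46, -3, 0, 0, 0.066], [16, 0, 0, 0, 0, 0, 0], [16, 0, 0, 0, 0, 0, 0]],
], newtons=20)

```text
time: 2.15
tool_pos: [0.5176, -0.1275, 0.2956]
tool_rot: [0.998, 0.06, -0.001, -0.001]
force: [-0.8, 0.5, -0.1]
finger_gap: 0.188
```

```bash
python3 - <<'E'
from h import *
o=sensors.get_obs();print(o['time'],o['tool_pos'],o['tool_rot'],o['qpos'],o['finger_gap'])
im=imaging.camera('wrist');cv2.imwrite('pics/w1.png',im[:,:,::-1])
E
```

```text
2.15 [ 0.5176 -0.1275  0.2956] [ 0.9982  0.0605 -0.0007 -0.0005] [-0.2885 -0.0346  1.8368  0.0005  1.3412 -0.4097] 0.18827978048454316
```

View pics/w1.png

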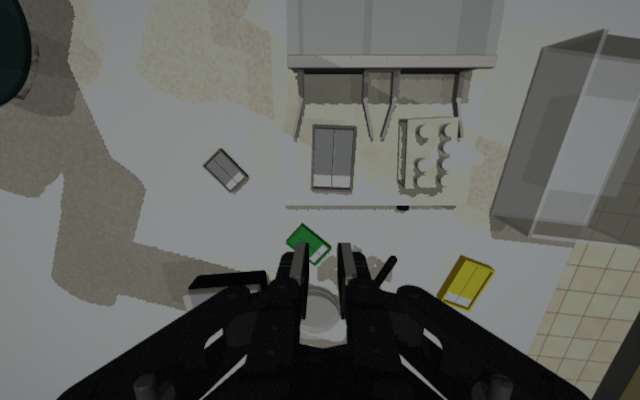

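The wrist view shows the tray centred at about (333,157), the lintel at row 55-68, the rack at (432,157) and the deck's front edge at row 206.

```bash
cat >> h.py <<'E'
def castw(px,z,p,q):
    i=imaging.camera_info('wrist');K=i["camera_matrix"];C=i["tool_from_camera"];r=R.from_quat(q)
    px=np.atleast_2d(np.array(px,float))
    d=r.apply((np.c_[(px-K[:2,2])/np.array([K[0,0],K[1,1]]),np.ones(len(px))])@C[:3,:3].T)
    o=p+r.apply(C[:3,3]); return o+d*((z-o[2])/d[:,2])[:,None]
E
python3 - <<'E'
import cv2
im=cv2.imread('pics/w1.png');c=cv2.resize(im[40:215,275:475],None,fx=3.4,fy=3.4,interpolation=cv2.INTER_CUBIC)
cv2.imwrite('pics/w1c.png',cv2.convertScaleAbs(c,alpha=1.4))
E
```

```text
(no output)
```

View pics/w1c.png

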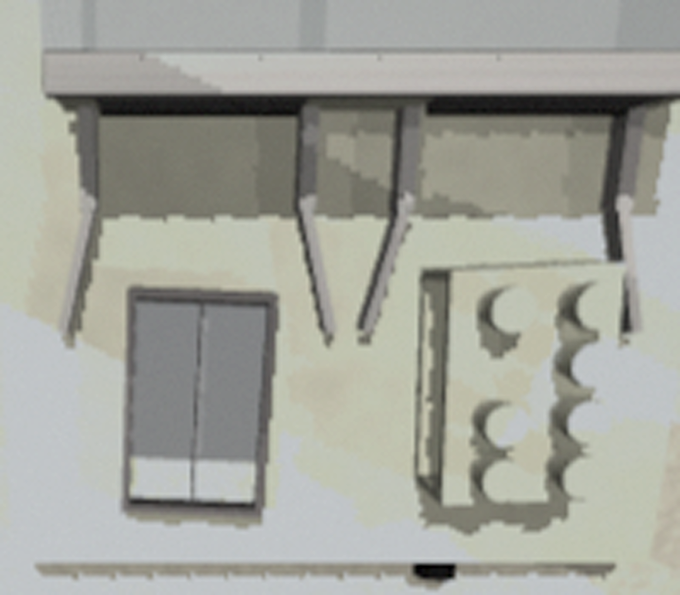

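```bash
python3 - <<'E'
from h import *
p=np.array([ 0.5176,-0.1275,0.2956]);q=[ 0.9982,0.0605,-0.0007,-0.0005]
c=lambda P:np.array(P)/3.4+[275,40]
def show(n,P): print(n);print(P,'sides',np.linalg.norm(np.roll(P,-1,0)-P,axis=1)*1000,'mean',P.mean(0))
T=castw(c([(129,289),(276,292),(260,518),(123,512)]),.058,p,q);show('tray',T)
L=castw(c([(42,95),(680,97)]),.108,p,q)
L2=castw([(289,68),(496,68)],.108,p,q);show('lintel',L2)
D=castw(c([(37,566),(613,566)]),.04,p,q);show('deck',D)
rt=castw(c([(69,337),(330,338),(364,335)]),.054,p,q);show('railtips',rt)
bend=castw(c([(90,205),(306,205),(404,205)]),.054,p,q);show('bend',bend)
for nm,X,x0 in (('lintel',L2,-4),('deck',D,-175)):
    v=X[0]-X[1]; yaw=np.arctan2(v[1],v[0])-np.pi/2; f=np.array([np.cos(yaw),np.sin(yaw),0])
    print(nm,'yaw',np.degrees(yaw)%360,'origin',X.mean(0)-f*x0/1000)
a=T[:2].mean(0)-T[2:].mean(0);print('tray yaw',np.degrees(np.arctan2(a[1],a[0])))
E
```

```text
tray
[[ 0.4972 -0.0651  0.058 ]
 [ 0.5513 -0.0596  0.058 ]
 [ 0.5585 -0.1461  0.058 ]
 [ 0.5042 -0.1502  0.058 ]] sides [54.4084 86.7342 54.4501 85.3548] mean [ 0.5278 -0.1053  0.058 ]
lintel
[[ 0.4681 -0.01    0.108 ]
 [ 0.6789  0.0156  0.108 ]] sides [212.4046 212.4046] mean [0.5735 0.0028 0.108 ]
deck
[[ 0.4705 -0.183   0.04  ]
 [ 0.7124 -0.1535  0.04  ]] sides [243.7295 243.7295] mean [ 0.5914 -0.1682  0.04  ]
railtips
[[ 0.4764 -0.0855  0.054 ]
 [ 0.5747 -0.0739  0.054 ]
 [ 0.5873 -0.0712  0.054 ]] sides [ 99.0202  12.8745 111.8482] mean [ 0.5462 -0.0769  0.054 ]
bend
[[ 0.4797 -0.0376  0.054 ]
 [ 0.5579 -0.0281  0.054 ]
 [ 0.5933 -0.0238  0.054 ]] sides [ 78.7474  35.7161 114.4635] mean [ 0.5436 -0.0299  0.054 ]
lintel yaw 96.92906915915069 origin [0.573  0.0068 0.108 ]
deck yaw 96.95809704098764 origin [0.5702 0.0055 0.04  ]
tray yaw 94.75616684234464
```

The wrist measurements are consistent. The lane width at the rail tips is 99 mm outside, and the tray measures 86 x 54 mm. Dryer origin is about (0.573, 0.0065) with yaw 97.0°, and mouth_left is about (0.515, -0.0005). The tray's rear end is 149 mm before the mouth, centred to 2 mm. Next I'll tilt the shut fingers about 27° behind the tray. A small tilt keeps the fingertip's front edge on the tray wall even after it drops off the step.

```bash
python3 - <<'E'
from h import *
rows(np.array([.539,-.203,.12]),goalR(np.radians(97),np.radians(27)),8,0)
E
```

```text
turn total [26.9325  0.0808  0.0045]
[0.0, 2.0, 10.0, 22.0, 0.059, 0.0, 0.0]
[0.0, 2.0, 11.0, 21.0, 0.059, 0.0, 0.0]
[0.0, 2.0, 12.0, 21.0, 0.059, 0.0, 0.0]
[0.0, 2.0, 14.0, 20.0, 0.059, 0.0, 0.0]
[0.0, 2.0, 15.0, 19.0, 0.059, 0.0, 0.0]
[0.0, 2.0, 16.0, 18.0, 0.059, 0.0, 0.0]
[0.0, 2.0, 17.0, 17.0, 0.059, 0.0, 0.0]
[0.0, 2.0, 18.0, 16.0, 0.059, 0.0, 0.0]
```

play_rows([
  [[0, 2, 10, 22, 0.059, 0, 0], [0, 2, 11, 21, 0.059, 0, 0], [0, 2, 12, 21, 0.059, 0, 0], [0, 2, 14, 20, 0.059, 0, 0], [0, 2, 15, 19, 0.059, 0, 0], [0, 2, 16, 18, 0.059, 0, 0], [0, 2, 17, 17, 0.059, 0, 0], [0, 2, 18, 16, 0.059, 0, 0], [0, 0, 0, 0, 0, 0, 0], [0, 0, 0, 0, 0, 0, 0]],
])

```text
time: 3.2
tool_pos: [0.543, -0.2023, 0.1202]
tool_rot: [0.97, 0.06, -0.015, -0.234]
force: [-0.3, -0.0, 1.0]
finger_gap: -0.002
```

```bash
cat >> h.py <<'E'
def stat():
    o=sensors.get_obs();p=o['tool_pos'];r=R.from_quat(o['tool_rot']);f=np.array([-.121,.9927,0]);l=np.array([-.9927,-.121,0]);m=np.array([.5154,-.0005,.04])
    loc=lambda P:np.array([(P-m)@f,(P-m)@l,P[2]])*1000
    z=r.apply([0,0,1]);x=r.apply([1,0,0])
    print('t',o['time'],'gap',o['finger_gap'],'F',o['force'],'tilt',np.degrees(np.arcsin(z@f)),'xyaw err',np.degrees(x@f),'roll',np.degrees(x[2]))
    for n,v in (('tcp',[0,0,0]),('front',[0,-.011,.011]),('low',[0,.011,.011])): print(n,loc(p+r.apply(v)))
    print('tool axes in (f,l,up):',(np.c_[f,l,[0,0,1]].T@r.as_matrix()).round(3).tolist())
E
python3 - <<'E'
from h import *
stat(); print(sensors.get_obs()['qpos'])
im=imaging.camera('scene');cv2.imwrite('pics/s2.png',cv2.resize(im[60:260,150:416,::-1],None,fx=3,fy=3,interpolation=cv2.INTER_CUBIC))
im=imaging.camera('wrist');cv2.imwrite('pics/w2.png',im[:,:,::-1])
E
```

```text
t 3.2 gap -0.0023567509843943945 F [-0.283  -0.0118  1.0361] tilt 27.12484593893025 xyaw err 0.16331708754972335 roll -0.09948590502547053
tcp [-203.654    -3.0098  120.2431]
front [-188.848    -2.9593  115.4679]
low [-208.4294   -2.9977  105.4378]
tool axes in (f,l,up): [[0.003, -0.89, 0.456], [-1.0, -0.002, 0.003], [-0.002, -0.456, -0.89]]
[-0.5998  0.3784  1.7643  0.3572  1.3419 -0.8661]
```

View pics/s2.png

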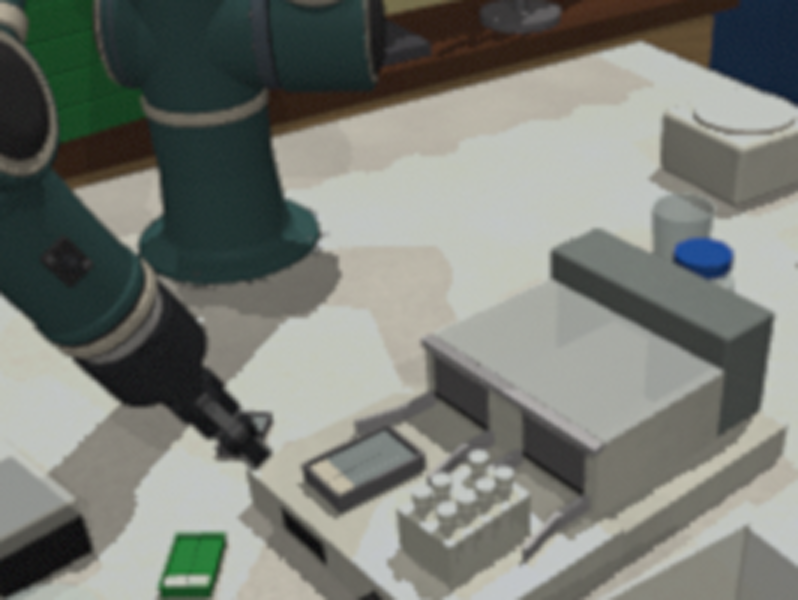

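View pics/w2.png

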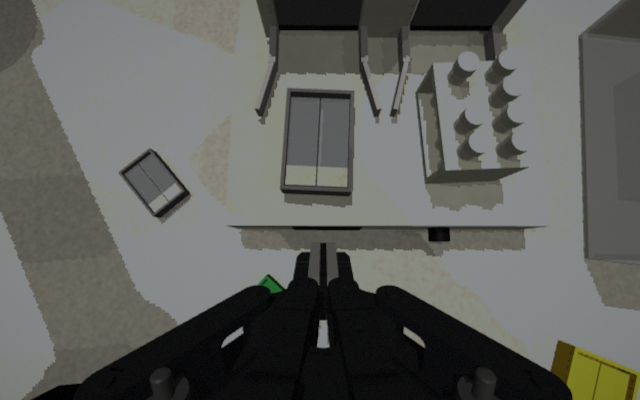

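The scene view shows the tilted, shut fingers behind the tray. In the wrist view the fingers are at column 323 and the tray's rear middle is at (316,190). I need to move about 4-5 mm along -x of the tool, then go down along the tool axis.

play_rows([
  [[0, -1, -0.5, 14, 0, 0, 0], [0, -1, -0.5, 14, 0, 0, 0], [0, -1, -0.5, 14, 0, 0, 0], [0, -1, -0.5, 14, 0, 0, 0], [0, -0.5, -0.3, 14, 0, 0, 0], [0, 0, 0, 0, 0, 0, 0], [0, 0, 0, 0, 0, 0, 0]],
])

```text
time: 4.0
tool_pos: [0.5345, -0.1704, 0.0587]
tool_rot: [0.97, 0.06, -0.015, -0.234]
force: [0.1, -1.2, 0.2]
finger_gap: -0.005
```

```bash
python3 - <<'E'
from h import *
stat()
im=imaging.camera('wrist');cv2.imwrite('pics/w3.png',im[:,:,::-1])
im=imaging.camera('scene');cv2.imwrite('pics/s3.png',cv2.resize(im[150:270,200:360,::-1],None,fx=5,fy=5,interpolation=cv2.INTER_CUBIC))
E
```

```text
t 4.0 gap -0.004931430750157908 F [ 0.1438 -1.1708  0.1705] tilt 27.093200383798937 xyaw err 0.11172683355435867 roll -0.06026267905050252
tcp [-170.9916    1.5854   58.7405]
front [-156.1883    1.6193   53.9571]
low [-175.7752    1.5917   43.9379]
tool axes in (f,l,up): [[0.002, -0.89, 0.455], [-1.0, -0.001, 0.002], [-0.001, -0.455, -0.89]]
```

View pics/w3.png

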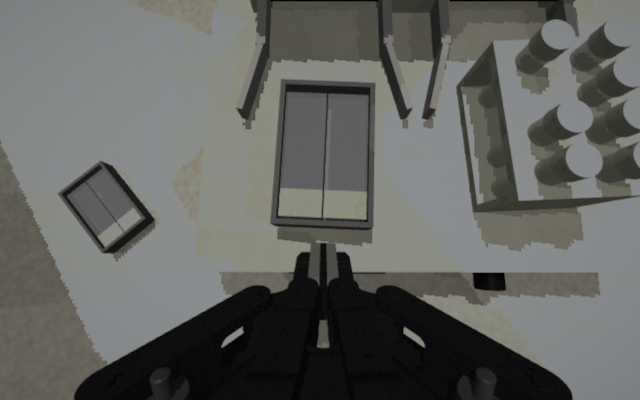

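View pics/s3.png

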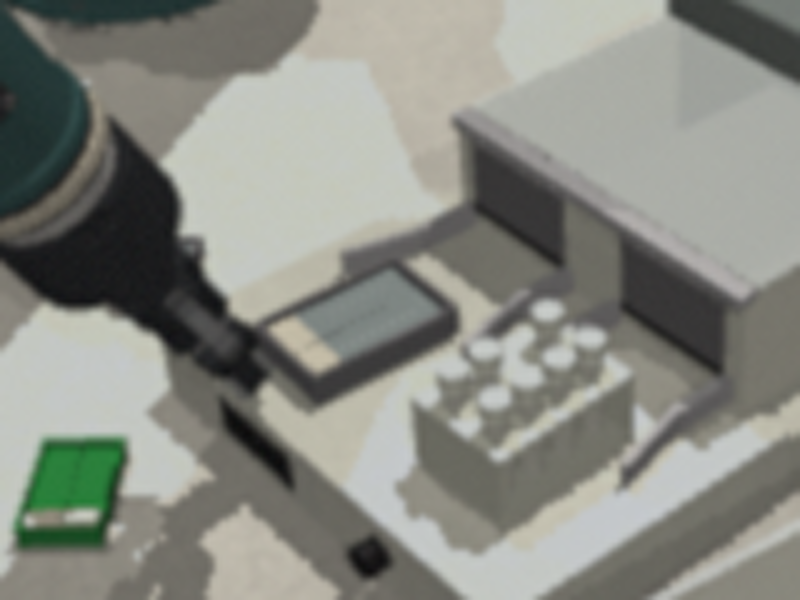

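The fingers are aligned with the tray's rear wall: tips at (323,243), wall middle at (322,226), a gap of about 10 mm. I'll open to 18 mm for a wider, steadier contact and sink 2.4 mm.

play_rows([
  [[18, 0, 0.3, 1.7, 0, 0, 0], [18, 0, 0.3, 1.6, 0, 0, 0], [18, 0, 0, 0, 0, 0, 0], [18, 0, 0, 0, 0, 0, 0]],
])

```text
time: 4.5
tool_pos: [0.5348, -0.17, 0.0562]
tool_rot: [0.97, 0.06, -0.014, -0.233]
force: [-0.9, 0.9, -1.1]
finger_gap: 0.212
```

```bash
python3 - <<'E'
from h import *
stat()
E
```

```text
t 4.5 gap 0.2121448171779508 F [-0.8692  0.8768 -1.1322] tilt 27.036699987996528 xyaw err 0.08637445909241345 roll 0.007394936269900969
tcp [-170.6442    1.2211   56.2416]
front [-155.8456    1.2428   51.4436]
low [-175.4425    1.212    41.4437]
tool axes in (f,l,up): [[0.002, -0.891, 0.455], [-1.0, -0.001, 0.001], [0.0, -0.455, -0.891]]
```

play_rows([
  [[18, 0, -4.5, 2.3, 0, 0, 0], [18, 0, -4.5, 2.3, 0, 0, 0], [18, 0, -4.5, 2.3, 0, 0, 0], [18, 0, -4.5, 2.3, 0, 0, 0], [18, 0, -4.5, 2.3, 0, 0, 0], [18, 0, -4.5, 2.3, 0, 0, 0], [18, 0, -4.5, 2.3, 0, 0, 0], [18, 0, -4.5, 2.3, 0, 0, 0], [18, 0, 0, 0, 0, 0, 0]],
])

```text
time: 5.4
tool_pos: [0.5294, -0.1288, 0.0561]
tool_rot: [0.97, 0.06, -0.015, -0.234]
force: [0.4, 0.1, -0.5]
finger_gap: 0.211
```

```bash
python3 - <<'E'
from h import *
stat()
im=imaging.camera('wrist');cv2.imwrite('pics/w4.png',im[:,:,::-1])
E
```

```text
t 5.4 gap 0.2107743930051113 F [ 0.4269  0.0618 -0.4764] tilt 27.09524711786046 xyaw err 0.13285875348825424 roll -0.02923643135736804
tcp [-129.0437    1.5899   56.1046]
front [-114.2403    1.6267   51.3217]
low [-133.8269    1.5864   41.3018]
tool axes in (f,l,up): [[0.002, -0.89, 0.455], [-1.0, -0.002, 0.002], [-0.001, -0.455, -0.89]]
```

View pics/w4.png

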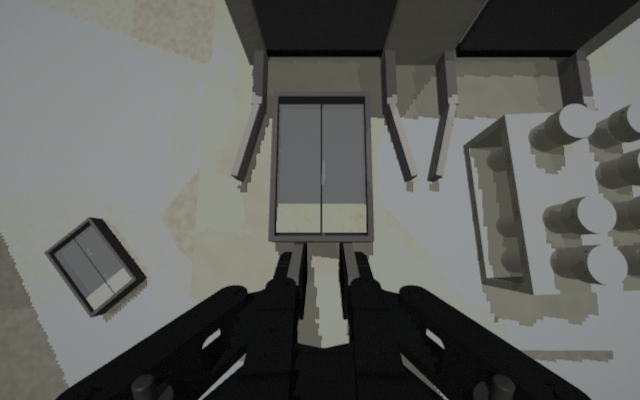

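The tray is in contact (rear wall at row 241, tips at the same row), square and centred between the rails. I'll keep pushing.

play_rows([
  [[18, 0, -4.5, 2.3, 0, 0, 0], [18, 0, -4.5, 2.3, 0, 0, 0], [18, 0, -4.5, 2.3, 0, 0, 0], [18, 0, -4.5, 2.3, 0, 0, 0], [18, 0, -4.5, 2.3, 0, 0, 0], [18, 0, -4.5, 2.3, 0, 0, 0], [18, 0, -4.5, 2.3, 0, 0, 0], [18, 0, -4.5, 2.3, 0, 0, 0], [18, 0, -4.5, 2.3, 0, 0, 0], [18, 0, -4.5, 2.3, 0, 0, 0], [18, 0, -4.5, 2.3, 0, 0, 0], [18, 0, -4.5, 2.3, 0, 0, 0], [18, 0, -4.5, 2.3, 0, 0, 0], [18, 0, -4.5, 2.3, 0, 0, 0], [18, 0, -4.5, 2.3, 0, 0, 0], [18, 0, -4.5, 2.3, 0, 0, 0], [18, 0, 0, 0, 0, 0, 0]],
])

```text
time: 7.15
tool_pos: [0.5196, -0.0486, 0.0561]
tool_rot: [0.97, 0.06, -0.015, -0.234]
force: [-0.0, -0.5, -0.5]
finger_gap: 0.211
```

```bash
python3 - <<'E'
from h import *
stat()
im=imaging.camera('wrist');cv2.imwrite('pics/w5.png',im[:,:,::-1])
im=imaging.camera('scene');cv2.imwrite('pics/s5.png',cv2.resize(im[150:270,220:380,::-1],None,fx=5,fy=5,interpolation=cv2.INTER_CUBIC))
E
```

```text
t 7.15 gap 0.21059921348001642 F [-0.045  -0.5297 -0.4962] tilt 27.091853140634463 xyaw err 0.1306765053479513 roll -0.023646717918703434
tcp [-48.2552   1.7009  56.1461]
front [-33.452    1.7366  51.3623]
low [-53.0392   1.6961  41.3435]
tool axes in (f,l,up): [[0.002, -0.89, 0.455], [-1.0, -0.002, 0.001], [-0.0, -0.455, -0.89]]
```

View pics/w5.png

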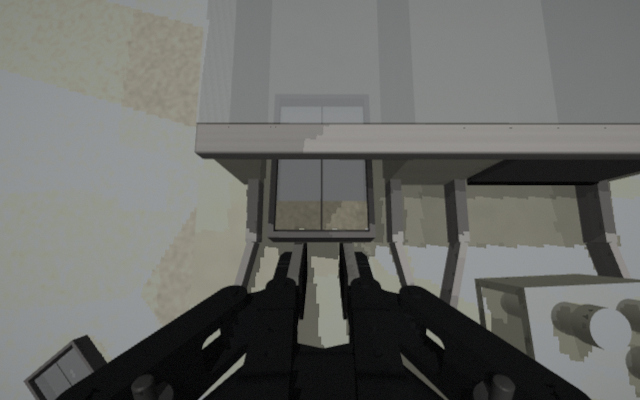

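View pics/s5.png

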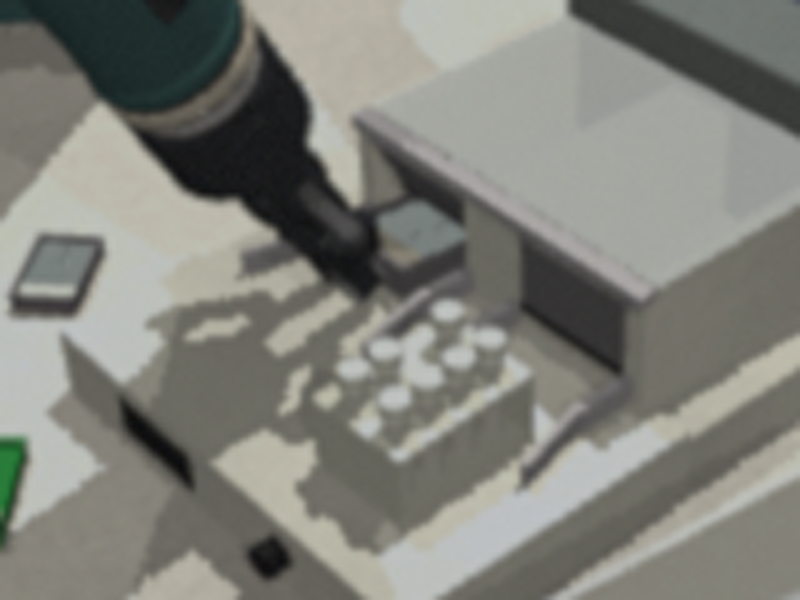

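The tray front is through the flap, and its rear (row 240) is level with the rail bend at x = -35, which agrees with the computed -33 mm. Next is a slower stretch to about +7 mm.

play_rows([
  [[18, 0, -4.5, 2.3, 0, 0, 0], [18, 0, -4.5, 2.3, 0, 0, 0], [18, 0, -4.5, 2.3, 0, 0, 0], [18, 0, -4.5, 2.3, 0, 0, 0], [18, 0, -4.5, 2.3, 0, 0, 0], [18, 0, -4.5, 2.3, 0, 0, 0], [18, 0, -3.6, 1.8, 0, 0, 0], [18, 0, -3.6, 1.8, 0, 0, 0], [18, 0, -1.8, 0.9, 0, 0, 0], [18, 0, 0, 0, 0, 0, 0]],
])

```text
time: 8.25
tool_pos: [0.5148, -0.009, 0.0562]
tool_rot: [0.97, 0.06, -0.015, -0.234]
force: [0.0, -0.4, -0.8]
finger_gap: 0.211
```

```bash
python3 - <<'E'
from h import *
stat()
im=imaging.camera('wrist');cv2.imwrite('pics/w6.png',im[:,:,::-1])
im=imaging.camera('scene');cv2.imwrite('pics/s6.png',cv2.resize(im[150:270,220:380,::-1],None,fx=5,fy=5,interpolation=cv2.INTER_CUBIC))
E
```

```text
t 8.25 gap 0.21122995674678963 F [ 0.0477 -0.3684 -0.7814] tilt 27.07007220688934 xyaw err 0.11652883125163725 roll -0.010583962813668132
tcp [-8.3519  1.6196 56.242 ]
front [ 6.4495  1.6506 51.4525]
low [-13.1415   1.6126  41.4412]
tool axes in (f,l,up): [[0.002, -0.891, 0.455], [-1.0, -0.002, 0.001], [-0.0, -0.455, -0.89]]
```

View pics/w6.png

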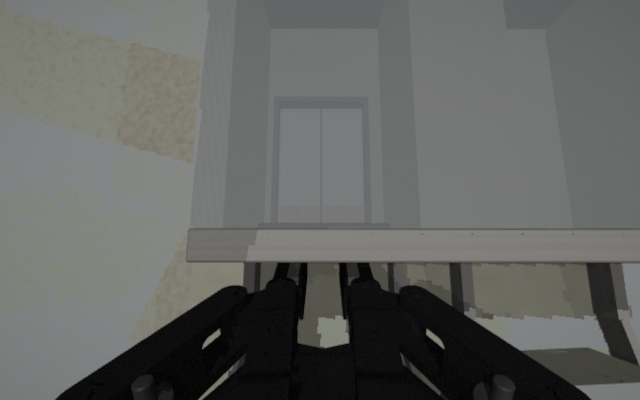

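View pics/s6.png

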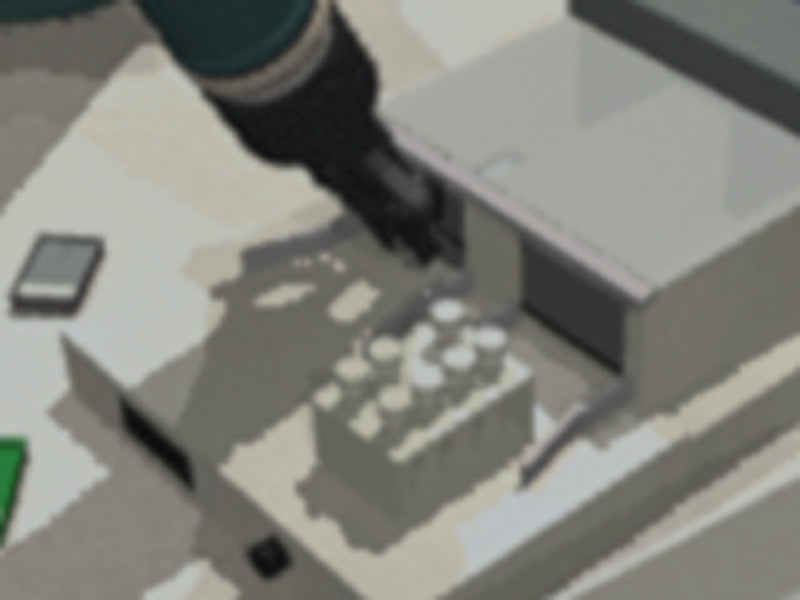

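The tray is visible through the roof with its front rim at row 97, the same place relative to the fingers as before, so it's still in contact. The force is small. Now the last 13 mm, slowly.

play_rows([
  [[18, 0, -2.7, 1.4, 0, 0, 0], [18, 0, -2.7, 1.3, 0, 0, 0], [18, 0, -2.7, 1.4, 0, 0, 0], [18, 0, -1.8, 0.9, 0, 0, 0], [18, 0, -1.8, 0.9, 0, 0, 0], [18, 0, 0, 0, 0, 0, 0]],
])

```text
time: 8.95
tool_pos: [0.5134, 0.0035, 0.0562]
tool_rot: [0.971, 0.06, -0.014, -0.233]
force: [-0.6, -2.1, -1.1]
finger_gap: 0.213
```

```bash
python3 - <<'E'
from h import *
stat()
im=imaging.camera('wrist');cv2.imwrite('pics/w7.png',im[:,:,::-1])
im=imaging.camera('top');cv2.imwrite('pics/t7.png',cv2.convertScaleAbs(cv2.resize(im[130:270,210:400,::-1],None,fx=4,fy=4,interpolation=cv2.INTER_CUBIC),alpha=1.5))
E
```

```text
t 8.95 gap 0.21276634913848516 F [-0.6308 -2.1086 -1.1224] tilt 27.00450957706809 xyaw err 0.10701485270320896 roll 0.016857876915926797
tcp [ 4.1679  1.4775 56.1998]
front [18.9638  1.5037 51.3934]
low [-0.6387  1.4641 41.4046]
tool axes in (f,l,up): [[0.002, -0.891, 0.454], [-1.0, -0.002, 0.001], [0.0, -0.454, -0.891]]
```

View pics/w7.png

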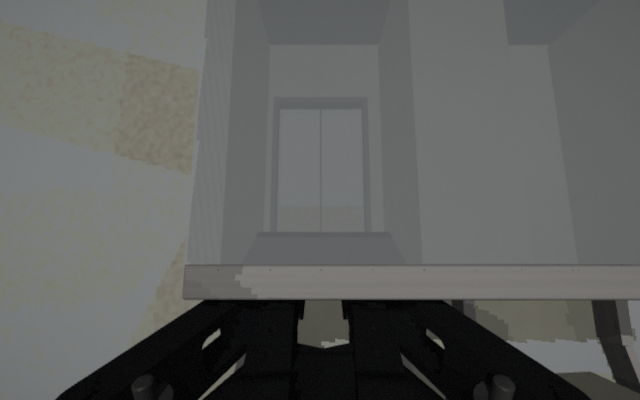

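View pics/t7.png

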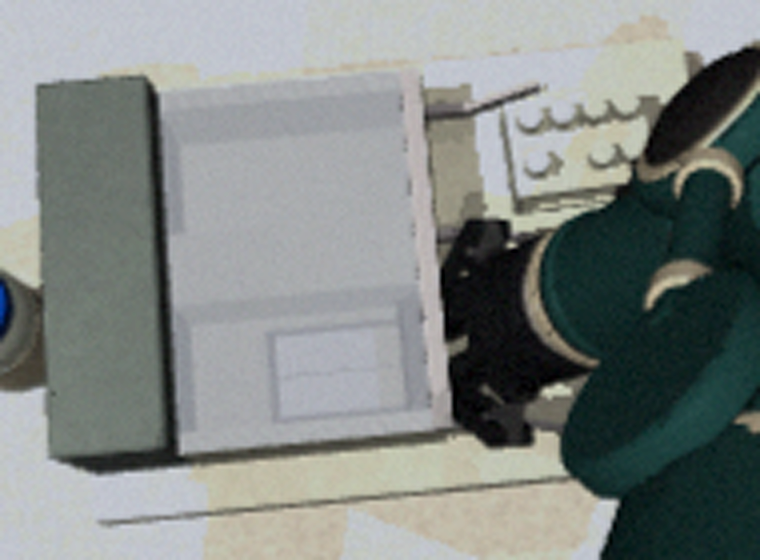

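```bash
python3 - <<'E'
from h import *
o=sensors.get_obs();f=np.array([-.121,.9927,0]);l=np.array([-.9927,-.121,0]);m=np.array([.5154,-.0005,0])
loc=lambda P:np.c_[(P-m)@f,(P-m)@l]*1000
print('front rim w7',loc(castw([(274,98),(368,98)],.053,o['tool_pos'],o['tool_rot'])))
t=lambda p: np.array(p)/4+[210,130]
print('top',loc(cast('top',t([(268,333),(277,420),(405,322),(410,410)]),.053)))
E
```

```text
front rim w7 [[102.3134  30.5724]
 [102.4198 -24.9882]]
top [[100.2073 -21.4669]
 [ 98.5821  31.4023]
 [ 17.3879 -20.2239]
 [ 19.2637  33.083 ]]
```

The wrist view puts the tray rear at about +16 mm (front rim at 102), and the top view at about 14 to 18 mm. That just passes 14, so I'll add 3 mm of margin, with a little more tilt to clear the lintel.

play_rows([
  [[18, 0, 0, 0, 0.023, 0, 0], [18, 0, 0, 0, 0.022, 0, 0], [18, 0, -0.8, 0.7, 0, 0, 0], [18, 0, -0.8, 0.7, 0, 0, 0], [18, 0, -0.8, 0.7, 0, 0, 0], [18, 0, 0, 0, 0, 0, 0]],
])

```text
time: 9.65
tool_pos: [0.5134, 0.0062, 0.0558]
tool_rot: [0.965, 0.06, -0.015, -0.255]
force: [-0.1, -4.6, 1.0]
finger_gap: 0.212
```

```bash
python3 - <<'E'
from h import *
stat()
o=sensors.get_obs()
im=imaging.camera('wrist');cv2.imwrite('pics/w8.png',cv2.convertScaleAbs(cv2.resize(im[0:310,180:440,::-1],None,fx=1.9,fy=1.9,interpolation=cv2.INTER_CUBIC),alpha=1.5))
E
```

```text
t 9.65 gap 0.21152382635896697 F [-0.1476 -4.6261  0.9569] tilt 29.557672464935067 xyaw err 0.09532983514915624 roll 0.05645615966387362
tcp [ 6.9345  1.1428 55.8424]
front [21.9299  1.1637 51.6998]
low [ 2.7918  1.1211 40.8478]
tool axes in (f,l,up): [[0.002, -0.87, 0.493], [-1.0, -0.002, -0.0], [0.001, -0.493, -0.87]]
```

View pics/w8.png

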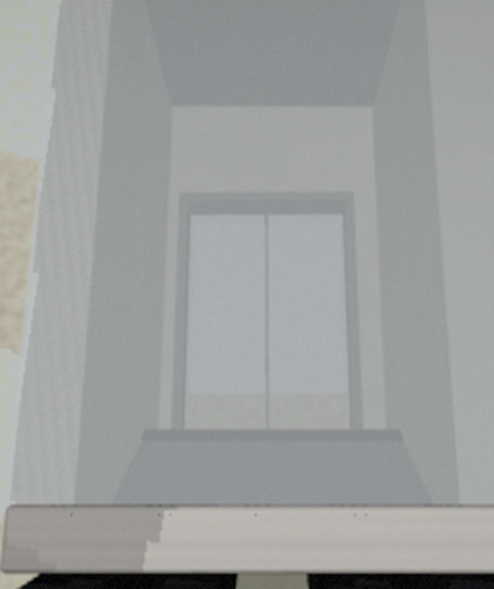

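```bash
python3 - <<'E'
from h import *
o=sensors.get_obs();f=np.array([-.121,.9927,0]);l=np.array([-.9927,-.121,0]);m=np.array([.5154,-.0005,0])
loc=lambda P:np.c_[(P-m)@f,(P-m)@l]*1000
print(loc(castw([(275,102),(366,102)],.053,o['tool_pos'],o['tool_rot'])))
print('backwall foot',loc(castw([(270.5,55.5),(377,55.5)],.035,o['tool_pos'],o['tool_rot'])))
E
```

```text
[[104.9213  30.2603]
 [105.0577 -24.774 ]]
backwall foot [[152.1155  38.1134]
 [152.321  -36.6391]]
```

The back wall reads 152 mm instead of 150, so the tray rear is really at about +17 mm. I'll add 2.5 mm more for margin, then withdraw.

play_rows([
  [[18, 0, -1.1, 0.6, 0, 0, 0], [18, 0, -1.1, 0.6, 0, 0, 0], [18, 0, 0, 0, 0, 0, 0]],
])

```text
time: 10.0
tool_pos: [0.5136, 0.0068, 0.0557]
tool_rot: [0.966, 0.06, -0.015, -0.253]
force: [-0.6, -13.1, 3.2]
finger_gap: 0.208
```

```bash
python3 - <<'E'
from h import *
stat()
im=imaging.camera('wrist');cv2.imwrite('pics/w9.png',cv2.convertScaleAbs(cv2.resize(im[0:310,180:440,::-1],None,fx=1.9,fy=1.9,interpolation=cv2.INTER_CUBIC),alpha=1.5))
E
```

```text
t 10.0 gap 0.20765048581931983 F [ -0.5507 -13.0935   3.2191] tilt 29.337121539040087 xyaw err 0.10086539641502787 roll 0.11258565907307994
tcp [ 7.4536  0.9193 55.7246]
front [22.4329  0.9375 51.5244]
low [ 3.2532  0.8825 40.7461]
tool axes in (f,l,up): [[0.002, -0.872, 0.49], [-1.0, -0.002, -0.001], [0.002, -0.49, -0.872]]
```

View pics/w9.png

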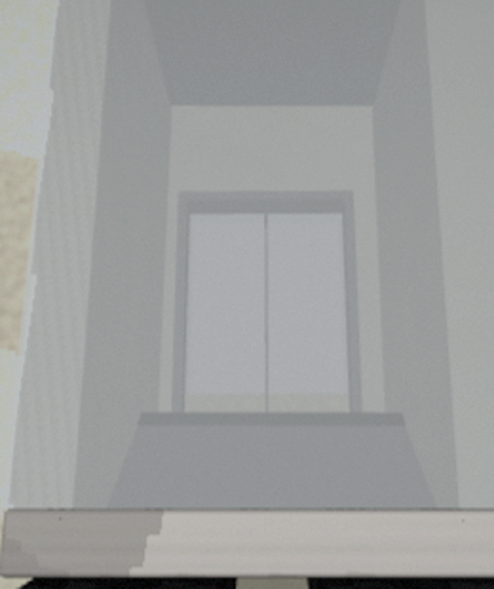

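The push force jumped to 13 N and the tool stalled, so the finger is touching the lintel. I'm stopping the push here and withdrawing straight back.

play_rows([
  [[18, 0, 4.4, -2.5, 0, 0, 0], [18, 0, 4.4, -2.5, 0, 0, 0], [18, 0, 8.7, -4.9, 0, 0, 0], [18, 0, 8.7, -4.9, 0, 0, 0], [18, 0, 8.7, -4.9, 0, 0, 0], [18, 0, 13, -7.4, 0, 0, 0], [18, 0, 13, -7.4, 0, 0, 0], [18, 0, 17, -10, 0, 0, 0], [18, 0, 17, -10, 0, 0, 0], [18, 0, 0, 0, 0, 0, 0], [18, 0, 0, 0, 0, 0, 0], [18, 0, 0, 0, 0, 0, 0]],
])

```text
time: 11.25
tool_pos: [0.5258, -0.0993, 0.056]
tool_rot: [0.965, 0.059, -0.016, -0.255]
force: [0.1, -0.1, 0.7]
finger_gap: 0.215
```

```bash
python3 - <<'E'
from h import *
stat()
im=imaging.camera('wrist');cv2.imwrite('pics/w10.png',im[:,:,::-1])
im=imaging.camera('top');cv2.imwrite('pics/t10.png',cv2.convertScaleAbs(cv2.resize(im[130:270,210:400,::-1],None,fx=4,fy=4,interpolation=cv2.INTER_CUBIC),alpha=1.5))
E
```

```text
t 11.25 gap 0.21470826246016608 F [ 0.067  -0.1476  0.6732] tilt 29.665962329696267 xyaw err 0.0876404262070343 roll -0.03221624881355685
tcp [-99.2955   1.6649  55.9657]
front [-84.2924   1.6902  51.8515]
low [-103.4099    1.667    40.9632]
tool axes in (f,l,up): [[0.002, -0.869, 0.495], [-1.0, -0.001, 0.001], [-0.001, -0.495, -0.869]]
```

View pics/w10.png

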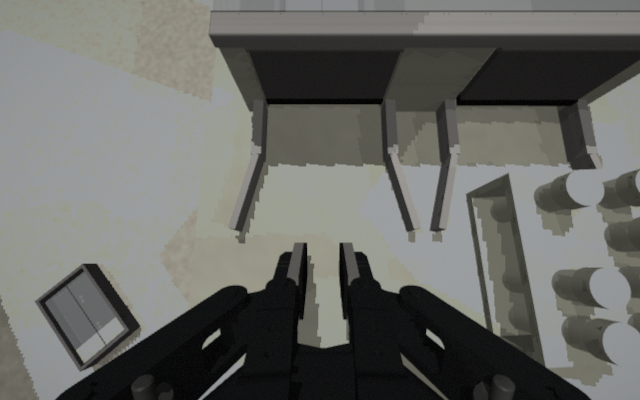

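View pics/t10.png

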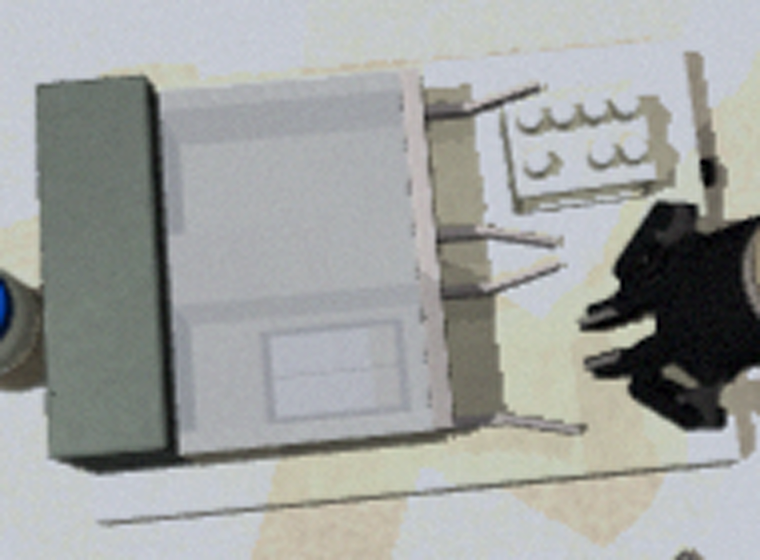

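Both flaps' lower edges line up (rows 103 and 102), so the left flap looks shut. The rack appears unmoved and the tray is visible inside. I'll back off and check from above.

play_rows([
  [[18, 0, 0, -20, 0, 0, 0], [18, 0, 0, -30, 0, 0, 0], [18, 0, 0, -30, 0, 0, 0], [18, 0, -20, -30, -0.08, 0, 0], [18, 0, -25, -25, -0.1, 0, 0], [18, 0, -30, -20, -0.1, 0, 0], [18, 0, -30, -20, -0.1, 0, 0], [18, 0, -30, -10, -0.1, 0, 0], [18, 0, 0, 0, 0, 0, 0], [18, 0, 0, 0, 0, 0, 0]],
])

```text
time: 12.35
tool_pos: [0.5197, -0.0481, 0.2648]
tool_rot: [0.998, 0.064, -0.001, -0.018]
force: [-0.6, 0.3, -0.6]
finger_gap: 0.208
```

```bash
python3 - <<'E'
from h import *
stat()
im=imaging.camera('wrist');cv2.imwrite('pics/w11.png',im[:,:,::-1])
im=imaging.camera('scene');cv2.imwrite('pics/s11.png',cv2.resize(im[130:280,220:420,::-1],None,fx=4,fy=4,interpolation=cv2.INTER_CUBIC))
E
```

```text
t 12.35 gap 0.20838281150199833 F [-0.5639  0.2631 -0.6214] tilt 2.118300077911363 xyaw err 0.3673954863021963 roll 0.07096647980999882
tcp [-47.7613   1.4594 264.8371]
front [-36.3619   1.5194 254.2511]
low [-58.3475   1.3774 253.4382]
tool axes in (f,l,up): [[0.006, -0.999, 0.037], [-1.0, -0.006, -0.001], [0.001, -0.037, -0.999]]
```

View pics/w11.png

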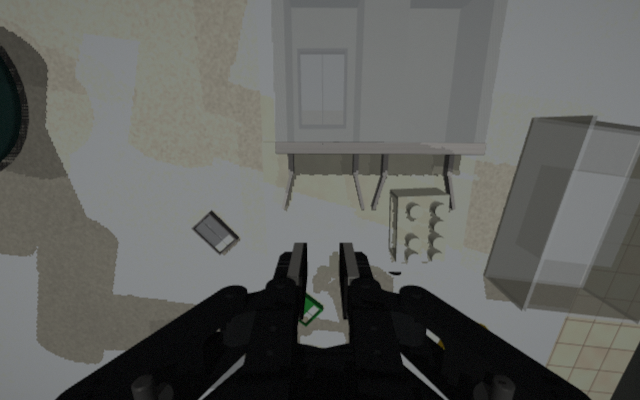

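View pics/s11.png

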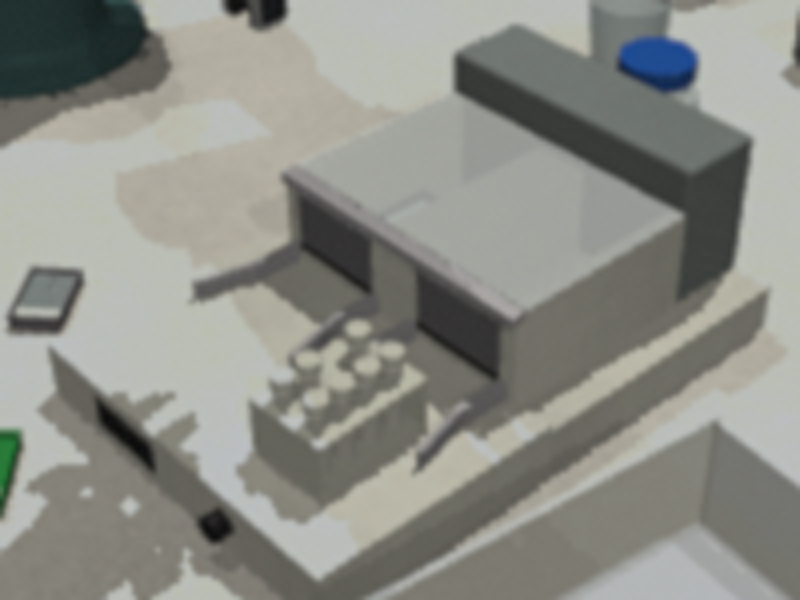

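```bash
python3 - <<'E'
from h import *
o=sensors.get_obs();f=np.array([-.121,.9927,0]);l=np.array([-.9927,-.121,0]);m=np.array([.5154,-.0005,0])
loc=lambda P:np.c_[(P-m)@f,(P-m)@l]*1000
p,q=o['tool_pos'],o['tool_rot']
print('tray',loc(castw([(298,48),(347,49),(345,129),(300,129)],.053,p,q)))
print('lintel edges -4',loc(castw([(276,153),(485,153)],.108,p,q)))
a=cv2.imread('pics/crop1.png').astype(int);b=cv2.imread('pics/s11.png').astype(int)
print('flap L/R change, rack change',[np.abs(a-b)[s].mean() for s in (np.s_[210:280,305:365],np.s_[290:360,425:490],np.s_[420:480,260:320])])
im=cv2.imread('pics/w11.png');cv2.imwrite('pics/w11c.png',cv2.convertScaleAbs(cv2.resize(im[30:180,270:400],None,fx=4,fy=4,interpolation=cv2.INTER_CUBIC),alpha=1.4))
E
```

```text
tray [[104.3489  29.9702]
 [103.449  -23.7574]
 [ 18.5643 -23.5038]
 [ 18.458   29.4473]]
lintel edges -4 [[  -4.3649   49.7862]
 [  -3.9162 -161.2522]]
flap L/R change, rack change [np.float64(3.188888888888889), np.float64(1.93985347985348), np.float64(3.295462962962963)]
```

View pics/w11c.png

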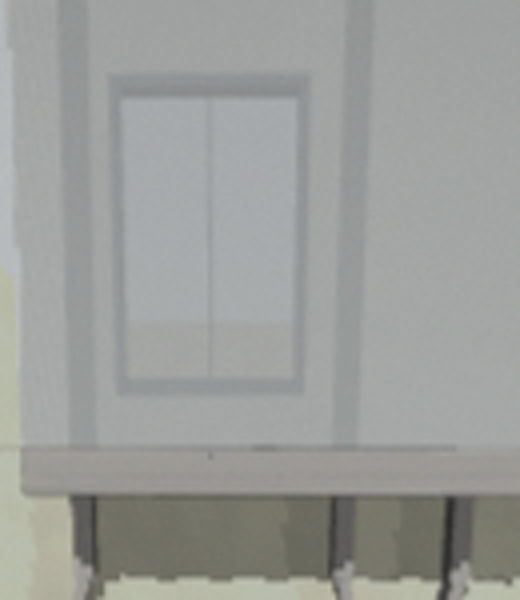

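The tray rear is 18.5 mm past the sill and the tray lies square in the bay. The flap is shut, hidden beneath the lintel from above and looking as it did at the start in the scene view. The rack is unmoved, so I'm handing in.

```bash
python3 - <<'E'
from bench import job
print(job.hand_in())
E
```

```text
the job is handed in; nothing more can be done
None
```

The grey slide tray is fully inside the left bay with the flap shut behind it, and I handed the job in at about 12.5 s of the 37 s allowed. I pushed it by its rear wall with the fingertips tilted 27–29.5°, then drew the fingers straight back and raised them clear.

**Last checks:**
- **Tray position:** its rear end measures about 18.5 mm past the sill, where 14 mm is needed. The back-wall reading suggests the true figure may be 1–2 mm less. The tray lies square in the bay.
- **Flap:** it looks as it did at the start in the scene view, and its lower edge lines up with the untouched flap's in the wrist view.
- **Rack:** it appears unmoved in the top and scene views.
- **Robot:** the arm ended about 0.26 m up, touching nothing.

**What disagreed or went wrong:**
- **Camera offset:** at the start the scene camera disagreed with the top camera by about 12 mm in x. I used the wrist camera, which matched the stated sizes.
- **Lintel contact:** on the final 2.5 mm of pushing a finger pressed lightly on the lintel at about 13 N. I stopped there and withdrew.

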